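# Blank off the air test manifold with its bayonet plug

### The arm

A 6-joint arm with a two-finger parallel gripper is mounted at the origin on the work surface. World frame = base frame: x ahead of the robot, y to its left, z up, the work surface at z = 0. Lengths are in mm, angles in rad, forces in N, time in s.
With the tool pointing down it reaches from about 325 to 850 mm from the base axis. Payload 4.4 kg.
Tool frame: the origin (TCP) lies at the very end of the fingers, on their centre line; the grasp point (between the pads) lies 19 mm behind it; x points along the fingers, y is the direction in which the jaws open and shut, and the axes are right-handed (so a half turn about x gives the same grasp; the last joint's range is limited). The gripper opens to 94 mm and grips with 3 to 60 N. Pads are 16 mm wide; open, the fingers measure 119 mm over their backs; the gripper's body (75 mm by 177 mm) begins 78 mm behind the grasp point.
Start: joints at [-1.379, 0.207, 1.542, -0, 1.393, -0.15], TCP at [192.718, -541.744, 205.447] pointing down, gripper open.
Joint ranges: [-2.73, 2.73], [-0.86, 2.22], [0.23, 2.46], [-1.11, 4.25], [0.08, 2.63], [-2.82, 2.82]. Speed limits (rad/s): [2.79, 2.79, 3.14, 3.14, 3.14, 3.14].

### API

Orientations are given as [roll, pitch, yaw] about the fixed x, y, z axes, in that order (R = Rz(yaw) Ry(pitch) Rx(roll)).
In Python, from plant import bot gives the robot as it stands. The module is installed in compiled form; this text tells all that it offers.
- The arm moves only by the shell command python3 -m pendant 'ROWS'. ROWS is JSON, a list of rows, each a list of 3 entries, a list of its own where there are three numbers: the finger opening in mm, from 0 to 94, then the shift along the tool's x, y, z in mm, then the turn about the tool's x in rad. A call has 1 to 20 rows; each row is the pose to reach, as a shift and turn from the pose commanded when the call began, along the tool's axes at that moment; what a row does not reach only later rows make up. A row lasts 1/8 s, in which the tool goes at most 62.5 mm and 10.7 degrees, less where a joint would pass 70% of its speed; a pose out of reach is approached as far as the arm can. A call with a gripper value outside its range is refused whole. The fingers move at their own pace and stop on an object; the grip force is fixed at half the most. Time passes only in rows, so rows that repeat a pose let the fingers close. It gives the time, the measured TCP pose, the force and the opening at its end, in the units of the state.
- bot.observe(): the state, without advancing time (a new reading comes with each control period).
- bot.capture(name): name is "scene" or "top" or "wrist"; returns the picture (480x640x3 uint8, red, green, blue); there is no depth.
- bot.calibration(name): a dict with "mtx" (3x3 intrinsics, pixels), "T" (4x4, takes a point from camera to world coordinates); the wrist camera has in their place "tool_from_camera" (4x4, takes a point from camera to tool coordinates, whose origin is the TCP and whose axes are the tool frame's). Camera axes: x right, y up, looking along -z (the intrinsics and any distortion apply to the point x, -y, -z); pixel columns grow to the right and rows downward; lengths in mm; the calibration is good to about 2 mm. A picture is of the moment at which its call begins: read the wrist's pose just before it. calibration takes no time and is no camera call.
- bot.finish_job(): hands the job in, once; it reports no verdict.
The state is a dict: "time": time; "joint_pos": joint angles; "qvel": joint speeds; "joint_efforts": joint torques, N m; "eef_pos": TCP position; "tcp_rot": TCP orientation; "wrist_force": force on the tool from outside, world axes, zero at the start; "torque": the same for the moment, N m; "finger_gap": finger opening in mm.
Only numpy, scipy, OpenCV 4.12 (cv2) and the standard library are available. Lean on these libraries where they do the work, as an engineer would, in place of code of your own. Each camera call takes 0.05 s, during which the arm holds its last target. There are 200 camera calls.

### The job

Close the port of the blue air test manifold with the red-handled brass bayonet plug: feel for the collar's two entry notches, push the plug home against the spring, twist it a quarter turn clockwise (seen from above) until it springs up into its lock, and let go of it. Leave the hose fitting, the oil bottle and the green box standing where they are.

Things in the scene. Friction and masses are not known exactly. Their poses are not given: they have to be found in the camera images.
- plug_center (a point): Bayonet plug, loose, upright on the counter, about 0.3 kg, 68 mm tall. Point on its axis 34 mm above its foot; z up, x along its handle bar and its lugs (a half turn about z gives the same plug). Brass shank diameter 30 mm, 26 mm long, foot chamfered; flange diameter 60 mm from 26 to 32 mm above the foot; red handle bar above it.
- plug_handle (a point): Centre of the plug's red handle bar, 50 mm above its foot, 16 mm above plug_center. Bar 52 mm long (x), 14 mm thick (y), from the flange top (18 mm below this point) to 18 mm above it. Pinch it across its 14 mm.
- plug: The plug again; origin at the centre of its foot, same axes. Its two opposite lugs stick out of the shank along +x and -x: each 9 mm wide, reaching 21.5 mm from the axis, 8 to 14 mm above the foot.
- manifold: Blue manifold block, 130 (x) x 100 (y) x 45 mm, fixed to the counter, origin under its centre; pipe stub out to 117 mm on +x, white gauge and two brass stubs on -x. An upright brass collar, diameter 68 mm, 42 mm high, fixed on its middle, is the bayonet port.
- port (a point): Mouth of the port: centre of the collar's top rim, 87 mm above the counter, manifold's axes. Bore 32 mm with two opposite entry notches 12 mm wide, out to 24 mm from the axis. Their line is turned up to 0.55 rad either way from this x axis: the angle is NOT given, feel for it (or look). At a wrong angle the lugs rest on the lip, plug_center 26 mm above this point.
- port_entered (a point): Where plug_center stands (21 mm above the port's mouth) when the lugs have dropped 5 mm into the notches and the foot meets the spring plate inside. The spring pushes up with 6 N there and 15 N when pressed home.
- port_home (a point): Where plug_center is (8 mm above the mouth) with the plug pressed home, flange on the rim. Only 0 to 2 mm above this point are the lugs free under the lip. Then it turns clockwise only, seen from above: 90 degrees from the entry angle to a hard stop, play about 5 degrees each way.
- port_locked (a point): Where plug_center ends (14.5 mm above the mouth) when locked: at the 90 degree stop, once the push is eased, the spring lifts the plug 6.5 mm into its pockets, leaving a 6.5 mm gap under the flange. Not turned far enough it stays at 10 mm above the mouth, not locked.
- hose_tail_center (a point): Bystander: brass ribbed hose fitting, loose, standing, 34 mm diameter, 54 mm tall; point at half height.
- oil_center (a point): Bystander: amber oil bottle, loose, 44 mm diameter, 100 mm tall; point at half height.
- screw_box_center (a point): Bystander: green box of screws, loose, 70 (x) x 110 (y) x 50 mm; point at its centre.
Things that resemble listed ones, but are neither listed nor needed, are in the scene too. Of the things that look like the part that bears screw_box_center, take the one that is farthest to the robot's left at the start.

How it is judged (in metres and radians):
At the end, for the whole second after the job is handed in: The plug is let go of and at rest, locked in the port: its centre 12.5 to 17 mm above the port's mouth (14.5 nominal), within 5 mm of the port's axis, tilted less than 0.1 rad; hose fitting, bottle and green box each within 30 mm of where they started and upright (z of plug_center in the frame of port between 0.0125 and 0.017 m and horizontal distance between plug_center and port below 0.005 m and angle between plug_center's own z axis and vertical below 0.1 rad and linear speed of plug below 0.02 m/s and distance of each of hose_tail_center, oil_center, screw_box_center from where it was at the start of the episode below 0.03 m and angle between each of hose_tail_center, oil_center, screw_box_center's own z axis and vertical below 0.3 rad); the robot touches nothing.
It fails at once if the hose fitting is knocked over or shoved more than 40 mm (not (distance of hose_tail_center from where it was at the start of the episode below 0.04 m and angle between hose_tail_center's own z axis and vertical below 0.3 rad)).
It fails at once if the oil bottle is knocked over or shoved more than 40 mm (not (distance of oil_center from where it was at the start of the episode below 0.04 m and angle between oil_center's own z axis and vertical below 0.3 rad)).
It fails at once if the green box is knocked over or shoved more than 40 mm (not (distance of screw_box_center from where it was at the start of the episode below 0.04 m and angle between screw_box_center's own z axis and vertical below 0.3 rad)).
It also fails if it takes over 67 s, if anything falls off the work surface, if the arm or the gripper's body presses on something with over 40 N, if the wrist force passes 120 N, or if a joint passes its speed limit or range.

## Working session

There is one attempt and no reset: what is moved stays moved. The work goes in short steps, Python scripts to look and compute and a shell command to move; the robot and the scene stay as the last step left them, time stands still between calls to the robot, and variables do not carry over. Pictures are saved under pics/ and viewed, about 8 in all and at most 12, crops included, and the job is handed in when it is done.

```bash
mkdir -p pics; python3 - <<'E'
from plant import bot
import cv2
for n in("scene","top"):
    cv2.imwrite(f"pics/{n}0.png",bot.capture(n)[:,:,::-1]); c=bot.calibration(n); print(n,c["mtx"].tolist(),c["T"].round(3).tolist(),[k for k in c])
print(bot.calibration("wrist"))
print(bot.observe())
E
```

```text
scene [[504.74809749552304, 0.0, 323.68050550236774], [0.0, 504.74809749552304, 239.09731723064544], [0.0, 0.0, 1.0]] [[-0.17, -0.69, 0.704, 1183.894], [0.985, -0.128, 0.112, 114.641], [0.012, 0.713, 0.701, 666.784], [0.0, 0.0, 0.0, 1.0]] ['mtx', 'T']
top [[487.42613394915594, 0.0, 327.63039524588766], [0.0, 487.42613394915594, 241.9591139315597], [0.0, 0.0, 1.0]] [[-0.005, 0.985, -0.171, 466.131], [-1.0, -0.005, 0.001, 30.875], [0.0, 0.171, 0.985, 959.486], [0.0, 0.0, 0.0, 1.0]] ['mtx', 'T']
{'mtx': array([[430.71473023,   0.        , 322.88395268],
       [  0.        , 430.71473023, 239.26984925],
       [  0.        ,   0.        ,   1.        ]]), 'tool_from_camera': array([[ 3.96143042e-04,  2.43383226e-01, -9.69930126e-01,
        -1.78853786e+02],
       [ 9.99999025e-01,  1.20253078e-03,  7.10173299e-04,
        -6.45628457e-01],
       [ 1.33921510e-03, -9.69929461e-01, -2.43382512e-01,
        -7.10021083e+01],
       [ 0.00000000e+00,  0.00000000e+00,  0.00000000e+00,
         1.00000000e+00]])}
{'time': 0.1, 'joint_pos': array([-1.37948540e+00,  2.07344573e-01,  1.54280557e+00, -1.47519612e-05,
        1.39350100e+00, -1.50472287e-01]), 'qvel': array([ 0.00093665, -0.00187531, -0.0046093 ,  0.00114606, -0.0010078 ,
       -0.00023177]), 'joint_efforts': array([-1.01110527e-03, -3.71869612e+01, -2.82294470e+01,  7.01385434e-02,
        3.12758947e-02, -4.91463356e-05]), 'eef_pos': array([ 192.580331  , -541.01471156,  204.40399037]), 'tcp_rot': array([-1.71421727,  1.56873779,  1.76916121]), 'wrist_force': array([ 0.42607074, -0.04099391,  0.03083852]), 'torque': array([-0.00744187, -0.02487575, -0.02979198]), 'finger_gap': 94.39137814280274}
```

View pics/scene0.png

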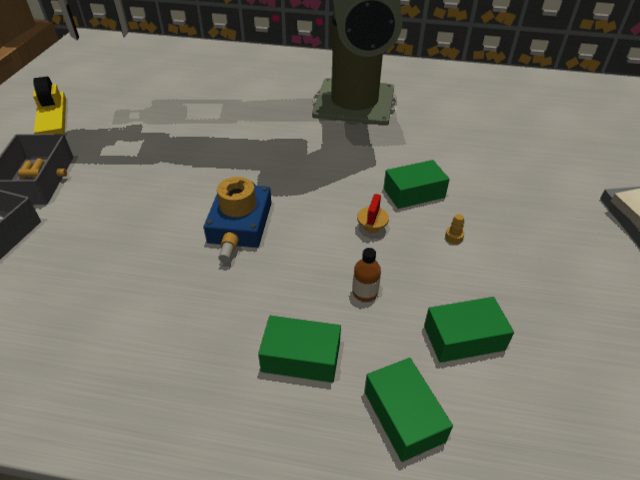

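View pics/top0.png

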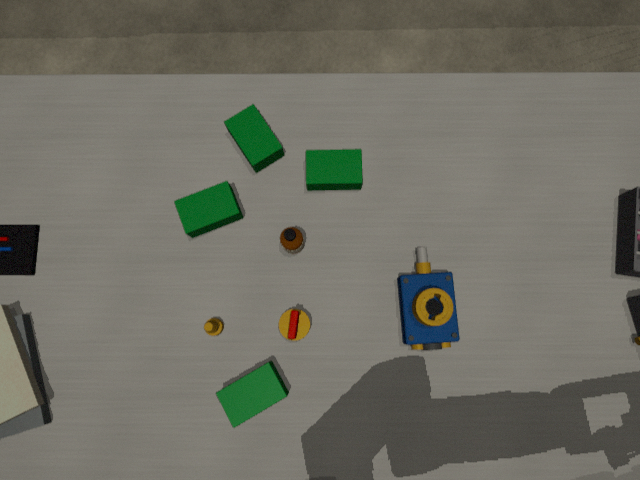

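The scene view shows the plug at about (373,215) and the port collar at (237,195). In the top view they are at (294,325) and (434,307).

The green boxes in the top view are at (208,208), (254,138), (334,169) and (252,393). The listed one is (208,208), which is farthest left (+y). I'll stay clear of all of them. Next I'll enlarge the plug and port.

```bash
cat > h.py <<'E'
import numpy as np
from plant import bot
from scipy.spatial.transform import Rotation as R
def camT(n):
    c=bot.calibration(n)
    if n!="wrist": return c["mtx"],c["T"]
    o=bot.observe(); T=np.eye(4); T[:3,:3]=R.from_euler("xyz",o["tcp_rot"]).as_matrix(); T[:3,3]=o["eef_pos"]
    return c["mtx"],T@c["tool_from_camera"]
def ray(K,T,u,v,z):
    d=T[:3,:3]@np.array([(u-K[0,2])/K[0,0],-(v-K[1,2])/K[1,1],-1]); p=T[:3,3]
    return (p+d*(z-p[2])/d[2]).round(1)
def proj(K,T,P):
    q=T[:3,:3].T@(np.array(P)-T[:3,3]); return (K[0,2]-K[0,0]*q[0]/q[2], K[1,2]+K[1,1]*q[1]/q[2])
E
python3 - <<'E'
import cv2,numpy as np
from h import *
a=cv2.imread("pics/top0.png")
f=lambda x,y:cv2.resize(a[y-40:y+40,x-40:x+40],(400,400),interpolation=cv2.INTER_CUBIC)
cv2.imwrite("pics/c0.png",np.hstack([f(294,325),f(434,307)]))
K,T=camT("top")
for n,u,v,z in [("plug",294,325,50),("port",434,307,87),("box",208,208,50),("box2",252,393,50),("hose",213,326,27),("oil",291,238,90)]: print(n,ray(K,T,u,v,z))
K,T=camT("scene")
for n,u,v,z in [("plug",373,212,50),("port",237,187,87),("box",468,316,50),("oil",369,255,100),("hose",457,220,54)]: print(n,ray(K,T,u,v,z))
E
```

```text
plug [469.6  92.6  50. ]
port [ 499.7 -158.3   87. ]
box [691.6 258.9  50. ]
box2 [349.6 167.3  50. ]
hose [468.7 246.9  27. ]
oil [625.   96.4  90. ]
plug [477.8  93.2  50. ]
port [ 497.  -156.7   87. ]
box [688.6 259.1  50. ]
oil [636.8  99.  100. ]
hose [476.2 245.3  54. ]
```

View pics/c0.png

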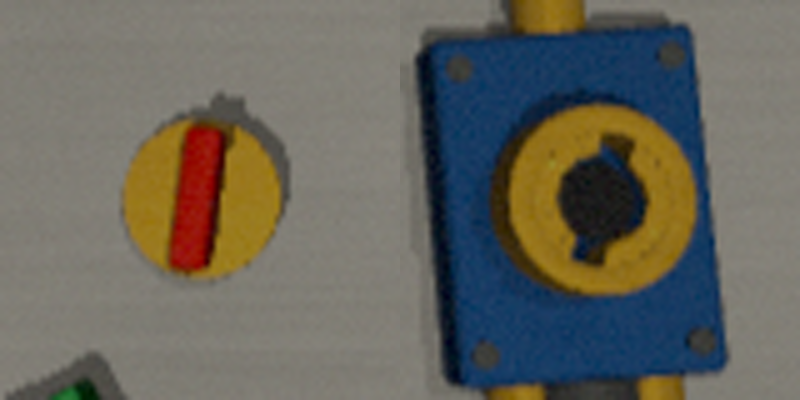

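```bash
python3 - <<'E'
from h import *
o=bot.observe(); M=R.from_euler("xyz",o["tcp_rot"]).as_matrix(); print(M.round(3)); 
for c in (1,2): print("axis yaw",np.arctan2(M[1,c],M[0,c]))
# target relative shifts: above plug
K,T=camT("top")
f=lambda x,y,z,ox=254,oy=285:ray(K,T,ox+x/5,oy+y/5,z)
print("bar ends",f(207,125,68),f(190,268,68),"flange c",f(201,195,32))
g=lambda x,y,z:f(x-400,y,z,394,267)
print("notch",g(617,145,87),g(590,255,87),"collar c",g(603,199,87))
print("manif corners", g(420,42,45),g(690,28,45),g(725,370,45),g(455,385,45))
E
```

```text
[[-0.     0.335 -0.942]
 [ 0.002 -0.942 -0.335]
 [-1.    -0.002 -0.   ]]
axis yaw -1.2290101921564414
axis yaw -2.799807118409975
bar ends [496.4  89.   68. ] [445.5  94.8  68. ] flange c [471.6  93.5  32. ]
notch [ 519.1 -165.2   87. ] [ 480.4 -153.9   87. ] collar c [ 500.1 -159.4   87. ]
manif corners [ 560.7 -102.1   45. ] [ 565.4 -204.    45. ] [ 439.1 -210.7   45. ] [ 434.2 -111.2   45. ]
```

The notches read clearly: the bar is about 51 mm long, the block about 130 × 101 mm, the bar yaw about -0.11 and the notch yaw about -0.28. Moving above the plug with the jaws across the bar.

```bash
python3 -m pendant '[[94,[0,-504,-474],-2.69],[94,[0,-504,-474],-2.69],[94,[0,-504,-474],-2.69],[94,[0,-504,-474],-2.69],[94,[0,-504,-474],-2.69],[94,[0,-504,-474],-2.69],[94,[0,-504,-474],-2.69],[94,[0,-504,-474],-2.69],[94,[0,-504,-474],-2.69],[94,[0,-504,-474],-2.69],[94,[0,-504,-474],-2.69],[94,[0,-504,-474],-2.69],[94,[0,-504,-474],-2.69],[94,[0,-504,-474],-2.69],[94,[0,-504,-474],-2.69],[94,[0,-504,-474],-2.69],[94,[0,-504,-474],-2.69],[94,[0,-504,-474],-2.69]]'
python3 - <<'E'
from h import *
import cv2
K,T=camT("wrist"); cv2.imwrite("pics/w1.png",bot.capture("wrist")[:,:,::-1])
np.savez("w1.npz",K=K,T=T); o=bot.observe(); M=R.from_euler("xyz",o["tcp_rot"]).as_matrix(); print(o["joint_pos"],np.arctan2(M[1,1],M[0,1]))
print(proj(K,T,[471,92,68]))
E
```

```text
time: 2.35
eef_pos: [470.3, 91.9, 205.4]
tcp_rot: [-2.901, 1.571, -3.011]
wrist_force: [0.5, 0.9, -0.1]
finger_gap: 93.9
[ 1.21459608e-02  1.84051230e-04  1.76846303e+00 -2.72862031e-06
  1.37305329e+00 -1.44830464e+00] 1.4604511407470147
(np.float64(321.91769272380367), np.float64(228.23031815424096))
```

View pics/w1.png

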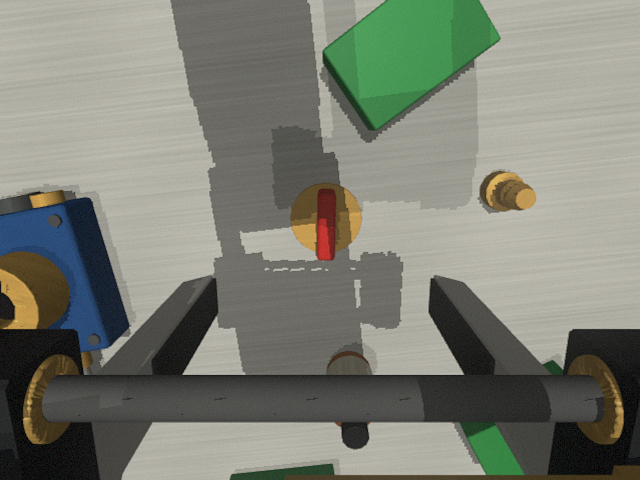

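The wrist view shows the bar from about (327,190) to (326,260), the flange centred at (326,218), and the bar aligned with the tool. Working out the offset.

```bash
python3 - <<'E'
from h import *
d=np.load("w1.npz");K,T=d["K"],d["T"]
for u,v,z in [(327,190,68),(326,260,68),(326,218,32)]: print(ray(K,T,u,v,z))
o=bot.observe(); M=R.from_euler("xyz",o["tcp_rot"]).as_matrix(); print(M.round(3).tolist(),o["eef_pos"])
c=ray(K,T,326,218,32); print(M.T@(c-o["eef_pos"]))
E
```

```text
[442.8  98.9  68. ]
[496.2  92.3  68. ]
[470.8  95.4  32. ]
[[-0.0, 0.11, 0.994], [-0.0, 0.994, -0.11], [-1.0, -0.0, -0.0]] [470.32213254  91.91823919 205.39815423]
[1.73398088e+02 3.51595130e+00 1.10026196e-01]
```

```bash
python3 -m pendant '[[60,[0,3.3,0],0],[60,[60,3.3,0],0],[60,[110,3.3,0],0],[60,[145,3.3,0],0],[60,[160,3.3,0],0],[60,[170,3.3,0],0],[60,[170,3.3,0],0],[0,[170,3.3,0],0],[0,[170,3.3,0],0],[0,[170,3.3,0],0],[0,[170,3.3,0],0],[0,[170,3.3,0],0],[0,[170,3.3,0],0],[0,[170,3.3,0],0]]'
```

```text
time: 4.15
eef_pos: [470.8, 95.2, 35.5]
tcp_rot: [-0.707, 1.571, -0.817]
wrist_force: [-0.7, -0.9, 0.8]
finger_gap: 14.0
```

Gripped at 14.0 mm. I'll lift and hover beside the port so that the wrist camera sees its mouth.

```bash
python3 -m pendant '[[0,[-30,0,0],0],[0,[-80,0,0],0],[0,[-140,0,0],0],[0,[-145,-55,30],0.17],[0,[-145,-110,60],0.17],[0,[-145,-165,90],0.17],[0,[-145,-215,117],0.17],[0,[-145,-241,131],0.17],[0,[-145,-241,131],0.17],[0,[-145,-241,131],0.17]]'
python3 - <<'E'
from h import *
import cv2
K,T=camT("wrist"); cv2.imwrite("pics/w2.png",bot.capture("wrist")[:,:,::-1])
np.savez("w2.npz",K=K,T=T); o=bot.observe(); M=R.from_euler("xyz",o["tcp_rot"]).as_matrix(); print(M.round(3).tolist(),o["eef_pos"],o["wrist_force"])
print(proj(K,T,[500,-159,87]))
E
```

```text
time: 5.4
eef_pos: [573.4, -157.6, 179.0]
tcp_rot: [2.796, 1.567, 2.516]
wrist_force: [-1.1, -0.1, -3.9]
finger_gap: 13.5
[[-0.002, 0.275, 0.961], [0.002, 0.961, -0.275], [-1.0, 0.001, -0.002]] [ 573.56340583 -157.20177954  179.42848001] [ 0.32574358  0.14990415 -2.64627999]
(np.float64(285.6738121220832), np.float64(132.04909925854423))
```

View pics/w2.png

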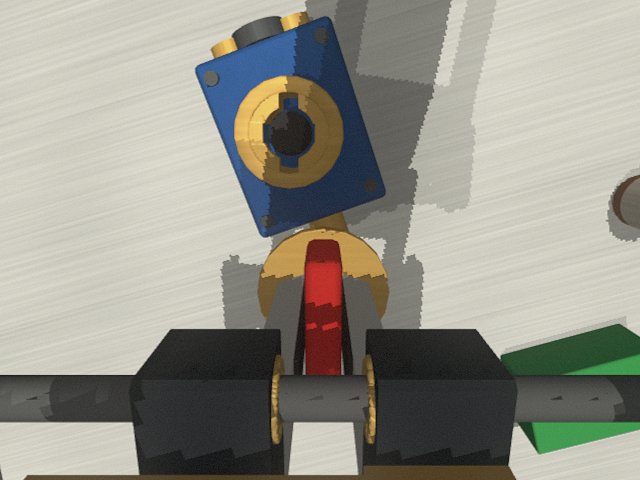

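The collar is centred near (289,132) with notches at about (289,94) and (290,170), which is nearly parallel to the bar. One enlarged crop to refine.

```bash
python3 - <<'E'
import cv2
a=cv2.imread("pics/w2.png"); cv2.imwrite("pics/c2.png",cv2.convertScaleAbs(cv2.resize(a[72:192,229:349],(600,600),interpolation=cv2.INTER_CUBIC),alpha=1.6))
E
```

```text
(no output)
```

View pics/c2.png

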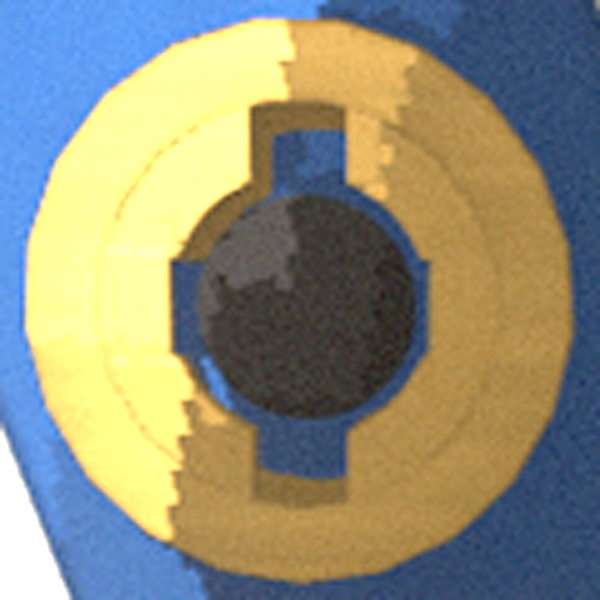

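```bash
python3 - <<'E'
from h import *
d=np.load("w2.npz");K,T=d["K"],d["T"]
f=lambda x,y:ray(K,T,229+(x-.0)/5,72+y/5,87)
a,b=f(298,102),f(301,503); print(a,b,np.linalg.norm(a-b),"yaw",np.arctan2(a[1]-b[1],a[0]-b[0]),f(299.5,301))
o=bot.observe(); M=R.from_euler("xyz",o["tcp_rot"]).as_matrix(); y=np.arctan2(M[1,1],M[0,1]);print(M.round(3).tolist(),o["eef_pos"],"bar yaw",y-np.pi/2)
print(M.T@(f(299.5,301)-o["eef_pos"]))
# check plug bias with same camera: bar centre in hand
E
```

```text
[ 478.5 -150.5   87. ] [ 524.1 -164.2   87. ] 47.613548491999644 yaw 2.8497335255991354 [ 500.6 -157.1   87. ]
[[-0.002, 0.275, 0.961], [0.002, 0.961, -0.275], [-1.0, 0.001, -0.002]] [ 573.56340583 -157.20177954  179.42848001] bar yaw -0.27893394552007633
[ 92.58434862 -20.07702644 -69.94100562]
```

```bash
python3 -m pendant '[[0,[0,-10,-35],0.013],[0,[0,-20.1,-70.3],0.013],[0,[0,-20.1,-70.3],0.013],[0,[35,-20.1,-70.3],0.013],[0,[52,-20.1,-70.3],0.013],[0,[52,-20.1,-70.3],0.013],[0,[52,-20.1,-70.3],0.013],[0,[52,-20.1,-70.3],0.013]]'
python3 - <<'E'
from h import *
import cv2
a=[bot.capture(n) for n in ("scene","top")]
c=[cv2.resize(a[0][110:230,180:300],(400,400)),cv2.resize(a[1][250:370,375:495],(400,400))]
cv2.imwrite("pics/c3.png",cv2.convertScaleAbs(np.hstack(c)[:,:,::-1],alpha=1.5))
o=bot.observe(); M=R.from_euler("xyz",o["tcp_rot"]).as_matrix(); y=np.arctan2(M[1,1],M[0,1]);print(o["eef_pos"],y-np.pi/2,o["wrist_force"],o["torque"])
E
```

```text
time: 6.45
eef_pos: [502.5, -159.0, 129.7]
tcp_rot: [-0.148, 1.568, -0.441]
wrist_force: [-0.4, 0.1, -3.0]
finger_gap: 14.0
[ 502.17738854 -158.92311696  129.44962767] -0.2928068195402036 [ 0.48216097 -0.08589314 -4.13929286] [ 0.1019325  -0.15778757 -0.00565147]
```

View pics/c3.png

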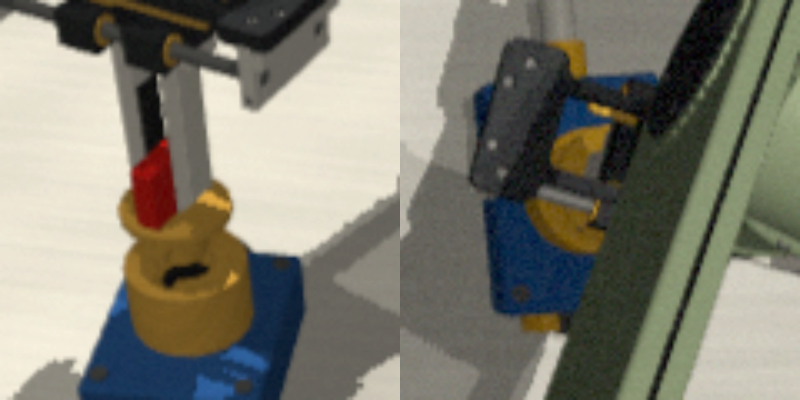

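```bash
python3 -m pendant '[[0,[0,1,-2.3],0],[0,[0,1,-2.3],0],[0,[0,1,-2.3],0],[0,[0,1,-2.3],0]]'
python3 - <<'E'
from h import *
K,T=camT("scene"); print("flange",ray(K,T,180+175*.3,110+208*.3,127),"rim",ray(K,T,180+187*.3,110+268*.3,87))
o=bot.observe(); print(o["eef_pos"],o["wrist_force"])
E
```

```text
time: 7.05
eef_pos: [499.5, -156.9, 128.5]
tcp_rot: [0.878, 1.571, 0.585]
wrist_force: [-1.4, 1.2, -3.0]
finger_gap: 13.9
flange [ 506.6 -157.6  127. ] rim [ 506.8 -155.5   87. ]
[ 499.49098709 -156.94267551  128.46750189] [-1.42939031  1.21408468 -3.00474137]
```

```bash
python3 -m pendant '[[0,[0,0,0.7],0],[0,[4,0,0.7],0],[0,[7,0,0.7],0],[0,[9,0,0.7],0],[0,[11,0,0.7],0],[0,[11,0,0.7],0],[0,[11,0,0.7],0]]'
python3 - <<'E'
from h import *
o=bot.observe(); M=R.from_euler("xyz",o["tcp_rot"]).as_matrix(); print(o["eef_pos"],np.arctan2(M[1,1],M[0,1])-np.pi/2,o["wrist_force"],o["torque"])
E
```

```text
time: 7.92
eef_pos: [500.2, -157.4, 117.4]
tcp_rot: [-1.027, 1.57, -1.32]
wrist_force: [-0.6, -1.2, -4.0]
finger_gap: 13.6
[ 500.21034445 -157.38443052  117.40685022] -0.2928347122855055 [-0.5779477  -1.22524612 -3.99009365] [-0.35684525 -0.25206037  0.02996112]
```

```bash
python3 -m pendant '[[0,[2,0,0],0],[0,[4,0,0],0],[0,[6,0,0],0],[0,[6,0,0],0],[0,[6,0,0],0]]';python3 -m pendant '[[0,[1.5,0,0],0],[0,[3,0,0],0],[0,[3,0,0],0],[0,[3,0,0],0]]'
```

```text
time: 8.55
eef_pos: [500.3, -157.4, 111.4]
tcp_rot: [-0.71, 1.57, -1.003]
wrist_force: [1.0, -2.2, -4.0]
finger_gap: 13.9
time: 9.05
eef_pos: [500.5, -157.4, 109.1]
tcp_rot: [-0.506, 1.57, -0.799]
wrist_force: [-1.9, -2.9, 3.7]
finger_gap: 13.6
```

The lugs dropped in and the spring is felt at the expected height of about 109. Now pressing home in small steps.

```bash
python3 -m pendant '[[0,[2,0,0],0],[0,[4,0,0],0],[0,[6,0,0],0],[0,[8,0,0],0],[0,[8,0,0],0],[0,[8,0,0],0]]';python3 -m pendant '[[0,[2,0,0],0],[0,[4,0,0],0],[0,[5,0,0],0],[0,[5,0,0],0],[0,[5,0,0],0]]'
```

```text
time: 9.8
eef_pos: [500.5, -157.4, 101.4]
tcp_rot: [-0.51, 1.57, -0.802]
wrist_force: [-2.7, -2.9, 7.3]
finger_gap: 13.9
time: 10.42
eef_pos: [500.6, -157.4, 97.1]
tcp_rot: [-0.517, 1.57, -0.81]
wrist_force: [-4.0, -1.1, 11.9]
finger_gap: 14.3
```

```bash
python3 -m pendant '[[0,[1,0,0],0],[0,[1,0,0],0],[0,[1,0,0],0]]';python3 -m pendant '[[0,[0.6,0,0],0],[0,[0.6,0,0],0],[0,[0.6,0,0],0]]'
```

```text
time: 10.8
eef_pos: [500.6, -157.5, 96.6]
tcp_rot: [-0.546, 1.57, -0.839]
wrist_force: [-5.2, -1.7, 13.8]
finger_gap: 13.9
time: 11.18
eef_pos: [500.6, -157.5, 96.5]
tcp_rot: [-0.607, 1.57, -0.9]
wrist_force: [-5.9, 0.2, 17.0]
finger_gap: 13.7
```

Home: z has stalled at 96.5 and the force is rising. Start the clockwise twist.

```bash
cat > s.py <<'E'
from h import *
o=bot.observe(); M=R.from_euler("xyz",o["tcp_rot"]).as_matrix(); print("yaw",np.arctan2(M[1,1],M[0,1])-np.pi/2,"torque",o["torque"],"j6",o["joint_pos"][5])
E
python3 -m pendant '[[0,[0,0,0],0.06],[0,[0,0,0],0.12],[0,[0,0,0],0.2],[0,[0,0,0],0.3],[0,[0,0,0],0.4],[0,[0,0,0],0.4]]'; python3 s.py
```

```text
time: 11.92
eef_pos: [501.0, -157.4, 96.5]
tcp_rot: [0.228, 1.569, -0.465]
wrist_force: [-5.9, -0.5, 15.7]
finger_gap: 13.4
yaw -0.6930702124498705 torque [-0.06660037  0.94644616 -0.01058862] j6 -1.3470851656914737
```

```bash
python3 -m pendant '[[0,[0,0,0],0.12],[0,[0,0,0],0.24],[0,[0,0,0],0.36],[0,[0,0,0],0.48],[0,[0,0,0],0.6],[0,[0,0,0],0.72],[0,[0,0,0],0.84],[0,[0,0,0],0.96],[0,[0,0,0],1.05],[0,[0,0,0],1.12],[0,[0,0,0],1.12],[0,[0,0,0],1.12]]'; python3 s.py
```

```text
time: 13.42
eef_pos: [501.9, -157.8, 96.6]
tcp_rot: [1.375, 1.567, -0.438]
wrist_force: [-3.1, -1.6, 14.1]
finger_gap: 13.8
yaw -1.8127252269041407 torque [-0.27504811  0.76933159 -0.06010877] j6 -0.22751003156280766
```

Turned 1.52 rad so far. I'll creep on to the stop while watching the torque.

```bash
python3 -m pendant '[[0,[0,0,0],0.03],[0,[0,0,0],0.05],[0,[0,0,0],0.05],[0,[0,0,0],0.05]]'; python3 s.py;  python3 -m pendant '[[0,[0,0,0],0.03],[0,[0,0,0],0.05],[0,[0,0,0],0.05]]'; python3 s.py
```

```text
time: 13.92
eef_pos: [501.9, -157.9, 96.6]
tcp_rot: [1.393, 1.567, -0.47]
wrist_force: [-3.4, 0.1, 13.9]
finger_gap: 13.9
yaw -1.8623285541025025 torque [-0.261726    0.67298148  0.09405107] j6 -0.1778154769184015
time: 14.3
eef_pos: [501.9, -157.9, 96.5]
tcp_rot: [1.433, 1.567, -0.479]
wrist_force: [-2.7, -1.4, 13.6]
finger_gap: 13.8
yaw -1.9120944542798084 torque [-0.30771134  0.68054662  0.15498622] j6 -0.12800083315135802
```

Torque is building near the nominal stop. A touch more, then ease upwards.

```bash
python3 -m pendant '[[0,[0,0,0],0.03],[0,[0,0,0],0.03],[0,[0,0,0],0.03]]'; python3 s.py;  python3 -m pendant '[[0,[-1.5,0,0],0.03],[0,[-3,0,0],0.03],[0,[-4.5,0,0],0.0],[0,[-6,0,0],0.0],[0,[-7,0,0],0],[0,[-7.5,0,0],0],[0,[-7.5,0,0],0]]'; python3 s.py
```

```text
time: 14.68
eef_pos: [501.6, -157.6, 96.5]
tcp_rot: [1.475, 1.568, -0.466]
wrist_force: [-4.3, -0.5, 14.5]
finger_gap: 14.0
yaw -1.9417038775641733 torque [-0.19717384  0.79527875  0.31718633] j6 -0.0982670411395369
time: 15.55
eef_pos: [501.2, -157.4, 102.2]
tcp_rot: [1.737, 1.569, -0.206]
wrist_force: [1.3, -0.6, 5.7]
finger_gap: 14.2
yaw -1.942586289942708 torque [-0.51070602 -0.29874874  0.07026755] j6 -0.09801305274853675
```

It rose past the unlocked height (98.5) to 102.2. Ease the rest, then open and retreat.

```bash
python3 -m pendant '[[0,[-1,0,0],0],[0,[-1,0,0],0]]'; python3 -m pendant '[[30,[0,0,0],0],[50,[0,0,0],0],[50,[0,0,0],0],[50,[0,0,0],0],[50,[-30,0,0],0],[50,[-80,0,0],0],[50,[-140,0,60],0],[50,[-140,0,110],0],[50,[-140,0,110],0],[50,[-140,0,110],0]]'
python3 - <<'E'
from h import *
import cv2
o=bot.observe(); M=R.from_euler("xyz",o["tcp_rot"]).as_matrix()
a=[bot.capture(n) for n in ("scene","wrist")]
c=[cv2.resize(a[0][130:250,180:300],(400,400),interpolation=2),cv2.resize(a[1][:480,80:560],(400,400))]
cv2.imwrite("pics/c4.png",np.hstack(c)[:,:,::-1]); cv2.imwrite("pics/scene4.png",a[0][:,:,::-1]); print(o["wrist_force"],o["eef_pos"],proj(*camT("wrist"),[500.5,-157,87]))
b=cv2.imread("pics/scene0.png")[:,:,::-1]
for n,x,y in [("hose",457,228),("oil",367,275),("box",468,328)]: print(n,np.abs(a[0][y-30:y+30,x-45:x+45].astype(int)-b[y-30:y+30,x-45:x+45]).mean())
E
```

```text
time: 15.8
eef_pos: [501.2, -157.5, 103.0]
tcp_rot: [1.678, 1.568, -0.265]
wrist_force: [1.0, -2.2, 5.6]
finger_gap: 13.6
time: 17.05
eef_pos: [459.8, -259.3, 241.7]
tcp_rot: [-2.363, 1.569, 1.976]
wrist_force: [0.2, -0.2, -0.5]
finger_gap: 49.8
[ 0.16730258 -0.23410297 -0.5422988 ] [ 459.80629489 -259.28555729  241.71954711] (np.float64(324.8536028332588), np.float64(78.45509348581905))
hose 1.0227777777777778
oil 1.0745061728395062
box 1.2448765432098765
```

View pics/c4.png

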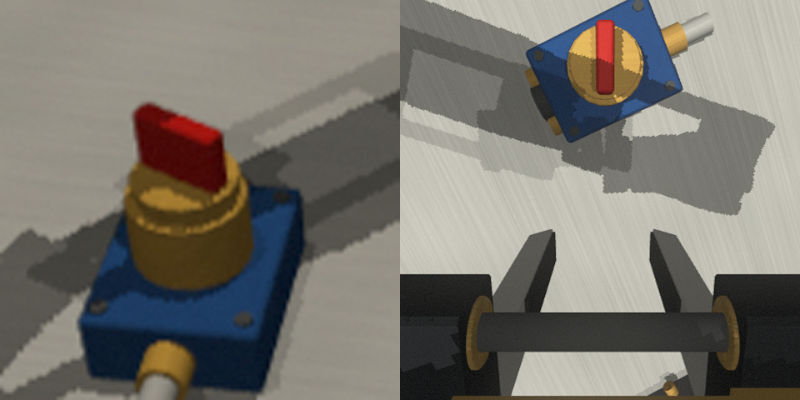

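The plug is seated and upright with a visible gap under the flange, and the bar is turned about 90°. A numeric height check before handing in:

```bash
python3 - <<'E'
from h import *
K,T=camT("scene")
c=np.array([500.5,-157.2]); 
for name,h in (("locked",14.5),("unlocked",10)):
    for s in (-1,1):
        for w in (-7,7):
            d=np.array([np.cos(-1.9),np.sin(-1.9)]);n=np.array([-d[1],d[0]]);p=c+s*26*d+w*n
            u,v=proj(K,T,[*p,87+h+34]);print(name,round((u-180)/.3),round((v-130)/.3))
print("rim near edge", [round((q-o)/.3) for q,o in zip(proj(K,T,[c[0]+34,c[1],87]),(180,130))])
E
python3 - <<'E'
import cv2
a=cv2.imread("pics/scene4.png"); cv2.imwrite("pics/c5.png",cv2.resize(a[155:215,205:265],(600,600),interpolation=cv2.INTER_CUBIC))
E
```

```text
locked 226 129
locked 210 143
locked 145 100
locked 129 114
unlocked 227 136
unlocked 211 150
unlocked 146 107
unlocked 130 121
rim near edge [169, 233]
```

View pics/c5.png

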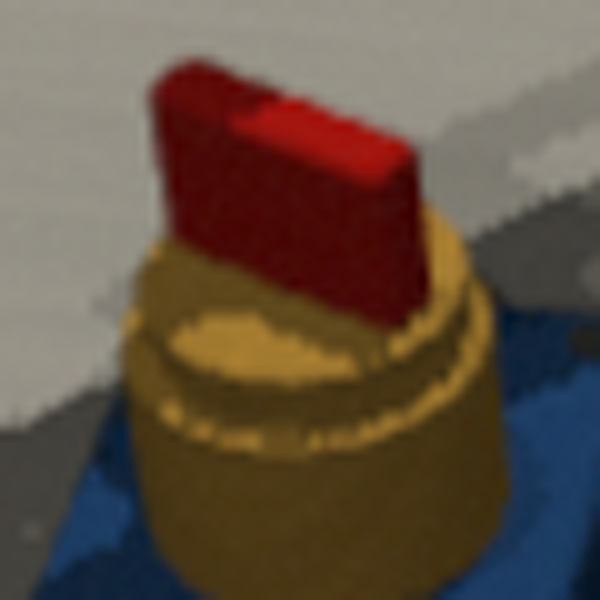

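The gap from flange top to rim measures about 7 px, against 6.8 expected if locked and 4.9 if not. Handing in.

```bash
python3 -c "
from plant import bot
print(bot.finish_job())"
```

```text
the job is handed in; nothing more can be done
None
```

The plug is in the port, turned clockwise to its stop and released, and my checks indicate it is locked. I handed the job in at about 17 s; no verdict is reported.

**What I did:** I gripped the plug by its red bar and read the notch angle from the wrist picture (-0.29 rad in the world frame). I lowered it until the spring was felt at the expected height and pressed it home, where z stalled and the force rose. Then I turned it about 1.65 rad clockwise until the torque climbed to 0.32 N·m, eased up, opened the fingers and backed off.

**Last checks:**
- **Lock height:** The plug rose about 6.5 mm from home in the grip, past the 2 mm of the unlocked position. In the final picture the flange-to-rim gap is about 7 px, against 6.8 expected when locked and 4.9 when not.
- **Disagreements:** The bar-top corners sit nearer the locked prediction, but about 1 mm low, which is within the scene camera's error. When I let go, the gripper still felt about 8–9 N of spring push, so the final seating was judged by picture only.
- **Bystanders:** The hose fitting, oil bottle and leftmost green box look unchanged in before-and-after pictures (only about 1 grey level of difference).
- **Robot:** The arm is clear, with wrist force about zero.

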